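# Clip the red label holder behind the rack's lip and hold it pressed home

### The arm

A 6-joint arm with a two-finger parallel gripper is mounted at the origin on the work surface. World frame = base frame: x ahead of the robot, y to its left, z up, the work surface at z = 0. Lengths are in m, angles in rad, forces in N, time in s.
With the tool pointing down it reaches from about 0.35 to 0.85 m from the base axis. Payload 8.1 kg.
Tool frame: the origin (TCP) lies between the finger pads; the fingertips stand 17 mm ahead of it and the grasp point (between the pads) lies 2 mm behind it; z points along the fingers, x is the direction in which the jaws open and shut, and the axes are right-handed (so a half turn about z gives the same grasp; the last joint's range is limited). The gripper opens to 93 mm and grips with 3 to 60 N. Pads are 15 mm wide; open, the fingers measure 128 mm over their backs; the gripper's body (75 mm by 188 mm) begins 65 mm behind the grasp point.
Start: joints at [1.036, 0.13, 1.488, -0, 1.523, -0.085], TCP at [0.261, 0.54, 0.236] pointing down, gripper open.
Joint ranges: [-2.96, 2.96], [-0.89, 2.26], [0.02, 2.5], [-1.34, 4.48], [0, 2.73], [-2.66, 2.66]. Speed limits (rad/s): [2.39, 2.39, 2.79, 3.14, 3.14, 3.14].

### API

Orientations are given as a unit quaternion [x, y, z, w].
In Python, from workcell import r gives the robot as it stands.
- The arm moves only by the tool apply_moves, never from a script. Its argument "motion" is a list of rows, each a list of 2 entries, a list of its own where there are three numbers: the shift along the world's x, y, z in m, then the turn, a rotation vector about the world's x, y, z in degrees. In form: [[[tx, ty, tz], [rx, ry, rz]], ...]. A call has 1 to 8 rows; each row is the pose to reach, as a shift and turn from the pose commanded when the call began; what a row does not reach only later rows make up. A row lasts 1/10 s, in which the tool goes at most 50 mm and 8.59 degrees, less where a joint would pass 70% of its speed; a pose out of reach is approached as far as the arm can. A call with a gripper value outside its range is refused whole. "hand" is the gripper's target within -1 to 1 (fully open at 1, half-way at 0, shut at -1), set as the call begins (left out, the last holds). The fingers move at their own pace and stop on an object; the grip force is fixed at half the most. Time passes only in rows, so rows that repeat a pose let the fingers close. It gives the time, the measured TCP pose, the force and the opening at its end, in the units of the state.
- r.observe(): the state, without advancing time (a new reading comes with each control period).
- r.read_camera(name): name is "side" or "top" or "wrist"; returns (picture, depth): 480x640x3 uint8, red, green, blue; 480x640 float32, m along the optical axis (not along the pixel's ray), 0 where there is no reading.
- r.get_calibration(name): a dict with "vertical_fov" (degrees; the focal length in pixels is half the picture's height over the tangent of half this angle, whatever the lens; pixels are square), "cx", "cy" (the principal point, pixels), "R" (3x3) and "t" (3): a world point X has camera coordinates R X + t; the wrist camera has in their place "tool_from_camera" (4x4, takes a point from camera to tool coordinates, whose origin is the TCP and whose axes are the tool frame's). Camera axes: x right, y down, z forward; pixel columns grow to the right and rows downward; lengths in m; the calibration is good to about 2 mm. The wrist camera is an equidistant fisheye: a pixel r from the principal point sees the ray r / f radians off the axis. A picture is of the moment at which its call begins: read the wrist's pose just before it. get_calibration takes no time and is no camera call.
- r.hand_in(): hands the job in, once; it reports no verdict.
The state is a dict: "time_s": time; "joints": joint angles; "joint_velocities": joint speeds; "joint_efforts": joint torques, N m; "tcp_pos": TCP position; "tool_rot": TCP orientation; "ft_force": force on the tool from outside, world axes, zero at the start; "ft_torque": the same for the moment, N m; "finger_gap": opening from 0.0 (shut) to 1.0 (fully open).
Only numpy, scipy, OpenCV 4.12 (cv2) and the standard library are available. Lean on these libraries where they do the work, as an engineer would, in place of code of your own. Each camera call takes 0.05 s, during which the arm holds its last target. There are 200 camera calls.

### The job

Take the red label holder out of the wooden stand and fit it on the front lip of the green rack, in front of the middle of the tray of red bowls: card facing the bench, spring tongue behind the lip, pushed down until it is fully home. Finish while you still grip it and press it down firmly, so that its sticky pad takes; leave the other label holders, the stain bottle and the brush alone.

Things in the scene. Friction and masses are not known exactly. Their poses are not given: they have to be found in the camera images.
- holder_grip (a point): grip point of the red label holder: middle of its upright red plastic card frame, 64 mm wide, 49 high, 9 thick, to be pinched front to back. z up, y along the width, -x out of the card face. Below it by 24.5 mm: a bridge 16 mm deep; by 29.5: underside of the pad; by 61.5: the feet. From the bridge hang a stiff apron in front (foot flared 14 mm forward) and the spring tongue behind. 90 g
- holder_seat (a point): middle of the holder's mouth, on the underside of the sticky pad, 29.5 mm below and 0.5 mm behind (+x) the grip point, axes as there. With the holder home this point lies on the lip's top edge, within a few mm of the middle of its thickness; dead centre leaves 2.5 mm between apron and lip
- pad: the cream sticky foam pad, 2 mm thick, under the bridge between apron and tongue; origin 32 mm below its underside, between the feet. It takes when pressed on the lip's top edge with some 10 N
- holder: the whole red label holder; origin between its feet, at their lowest point; axes as at its grip point
- tongue_tip (a point): lower end of the holder's spring tongue, a bent steel strip 40 mm wide. It slants forward from the bridge to a nip 17 mm above the feet, then flares back to a short toe whose end is this tip, 8.4 mm behind the mouth's middle when relaxed. Apron and tongue stand 20 mm apart at the very bottom, 2.5 mm at the nip
- tongue (a joint): bend of the spring tongue, rad: 0 relaxed, 0.1 to 0.4 with the 4 mm lip in the mouth. Riding over the lip takes some 3 to 8 N downward, felt with the feet 6 to 17 mm below the lip's top; then the holder slides on down with little resistance until the pad meets the lip, feet 32 mm below the lip's top
- rack: green angle-iron rack on the floor beyond the bench, 840 mm wide. Origin mid-length and mid-thickness of its front lip, at bench height; y along the lip, +x to the rack's back, z up. The lip is an upright steel edge 4 mm thick, top 85 mm above the bench, 40 mm above the shelf; wooden trays stand 60 mm behind it, rims 123 mm above the bench. Posts at the ends rise to 170 mm
- bay_red (a point): point on the lip's top edge, mid-thickness, in front of the middle of the wooden tray of red bowls (330 mm wide); axes as the rack's. The tray of black bowls stands beside it; either may be on the left
- stand: pale wooden stand on the bench, 52 mm deep (x), 172 long (y), 34 high, origin at the centre of its underside. Two pockets in a row, centres 40 mm either side along y, hold the red and the yellow label holder upright, with 2 to 4 mm of play, card faces to the stand's -x, feet 12 mm above the bench. Lift straight out
- spare_grip (a point): middle of the card frame of a yellow label holder of the same shape, in the stand's other pocket; to be left alone
- fitted_grip (a point): middle of the card frame of a black label holder of the same shape, already on the lip in front of the black bowls; to be left alone
- stain_mid (a point): middle of a small amber bottle of wood stain, 52 mm across, 110 mm high, upright on the bench; to be left alone
- brush: a brush lying on the bench; to be left alone

How it is judged:
On the way, in this order (a step that is already met when the one before it is completed fails the run):
1. the red holder is lifted clear of the stand in the fingers (z of holder_seat in the frame of stand above 0.075 m and contact force between the fingers and holder above 3 N), for 0.1 s.
2. the holder is home on the lip, tongue behind it, gripped and pressed (z of holder_seat in the frame of rack between 0.082 and 0.0872 m and x of holder_seat in the frame of rack between -0.006 and 0.006 m and x of tongue_tip in the frame of rack above 0.004 m and z of tongue_tip in the frame of rack below 0.072 m and value of joint tongue above 0.04 rad and y of holder_seat in the frame of bay_red between -0.035 and 0.035 m and angle between holder_grip's own z axis and vertical below 0.12 rad and contact force between pad and rack above 4 N and contact force between the fingers and holder above 6 N), for 0.3 s.
At the end, for the whole second after the job is handed in: Red holder upright on the lip, pad within 2 mm of the lip's top, tongue behind the lip and sprung open, within 35 mm of the middle of the red-bowl tray, still in the fingers and its pad pressed on the lip with over 4 N; other holders, bottle and brush within 20 mm of their start (all of step 2 and distance of each of spare_grip, fitted_grip, stain_mid, brush from where it was at the start of the episode below 0.02 m and angle between stain_mid's own z axis and vertical below 0.2 rad and linear speed of holder below 0.01 m/s); the arm keeps its last pose, push and grip.
It fails at once if the yellow label holder is moved 20 mm or more (distance of spare_grip from where it was at the start of the episode above 0.02 m).
It fails at once if the black label holder is moved 20 mm or more (distance of fitted_grip from where it was at the start of the episode above 0.02 m).
It fails at once if the bottle is moved 20 mm or more (distance of stain_mid from where it was at the start of the episode above 0.02 m).
It fails at once if the brush is moved 20 mm or more (distance of brush from where it was at the start of the episode above 0.02 m).
It also fails if it takes over 51 s, if anything falls off the work surface, if the arm or the gripper's body presses on something with over 40 N, if the wrist force passes 120 N, or if a joint passes its speed limit or range.

## Working session

There is one attempt and no reset: what is moved stays moved. The work goes in short steps, Python scripts to look and compute and a tool call to move; the robot and the scene stay as the last step left them, time stands still between calls to the robot, and variables do not carry over. Pictures are saved under pics/ and viewed, about 8 in all and at most 12, crops included, and the job is handed in when it is done.

Besides the shell and the picture viewer there is one more tool, called after "Call:" by a JSON object that holds its "api" and its "payload", one argument or row to a line. apply_moves: Moves the arm, as the interface text tells. Its arguments: {"type":"object","properties":{"motion":{"type":"array","items":{"type":"array"}},"hand":{"type":"number"}},"required":["motion"]}

```bash
mkdir -p pics
cat > h.py <<'E'
from workcell import r
import numpy as np, cv2
def snap(n,f):
    im,d=r.read_camera(n); np.savez('pics/'+f+'.npz',im=im,d=d); cv2.imwrite('pics/'+f+'.png',im[:,:,::-1]); return im,d
def world(n,d):
    c=r.get_calibration(n); f=240/np.tan(np.radians(c['vertical_fov']/2))
    v,u=np.mgrid[:480,:640]
    P=np.stack([(u-c['cx'])/f*d,(v-c['cy'])/f*d,d],-1)
    R=np.array(c['R']); return (P-np.array(c['t']))@R   # R^T (p-t)
E
python3 - <<'E'
from h import *
print(r.observe())
for n in('top','side'):
    im,d=snap(n,n+'0'); c=r.get_calibration(n); print(n,c['vertical_fov'],c['cx'],c['cy'],-np.array(c['R']).T@np.array(c['t']),np.array(c['R']).round(3).tolist(),(d>0).mean())
E
```

```text
{'time_s': 0.0, 'joints': array([ 1.03559765e+00,  1.31152635e-01,  1.48924533e+00, -8.38704097e-06,
        1.52301776e+00, -8.53963129e-02]), 'joint_velocities': array([ 1.17884682e-03,  8.55249147e-06,  3.44007373e-04,  1.56073434e-03,
        8.81792841e-04, -1.20226279e-03]), 'joint_efforts': array([ 3.29549432e-03, -5.59851122e+01, -4.91743612e+01,  7.69353448e-02,
        3.56179581e-02, -1.84624719e-04]), 'tcp_pos': array([0.26058084, 0.53986992, 0.23461117]), 'tool_rot': array([ 8.46990556e-01,  5.31607155e-01, -8.08664605e-04,  4.20686823e-04]), 'ft_force': array([-0.77185711,  0.31993131,  0.1811134 ]), 'ft_torque': array([ 0.00760955, -0.07262038, -0.05407962]), 'finger_gap': 1.0007591320191684}
top 51.02276953148741 312.8509831176177 243.38955190396962 [ 0.43037377 -0.01744977  1.02033133] [[-0.029, -0.999, -0.037], [-0.993, 0.033, -0.117], [0.118, 0.033, -0.992]] 0.9960546875
side 50.253240349327214 312.1846919625389 235.32228745481294 [ 0.52287016 -0.78305816  0.62204509] [[1.0, -0.015, -0.013], [-0.02, -0.566, -0.824], [0.005, 0.824, -0.566]] 0.9959895833333333
```

View pics/top0.png

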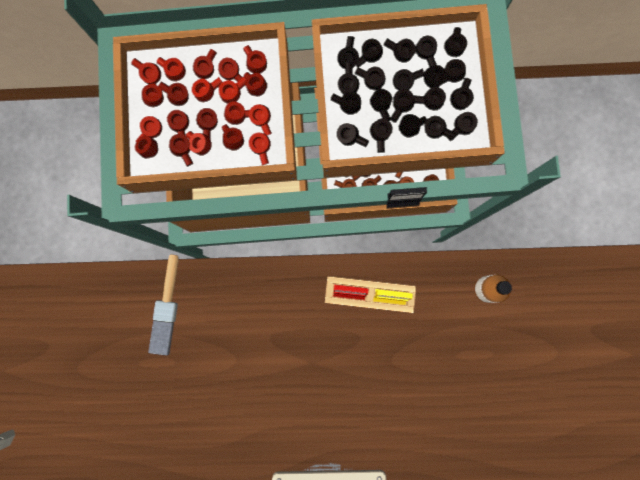

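View pics/side0.png

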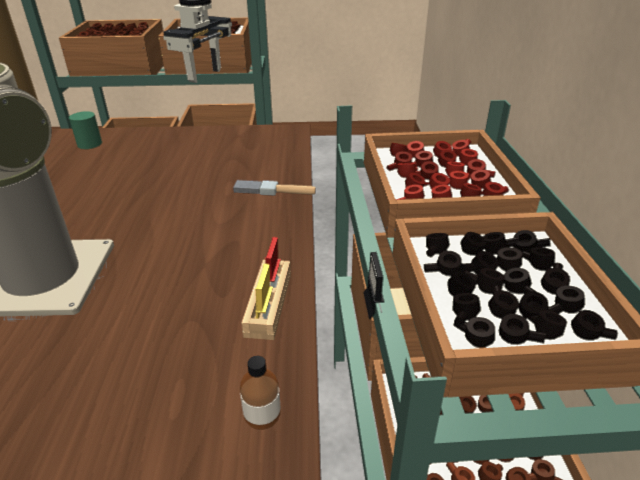

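The top view shows the red holder in the stand's left pocket at about (350,292), with yellow beside it at (393,296). The red tray is on the left at (205,110), the lip runs (105,212)–(520,180), the black holder is at (406,198), the brush at (165,305) and the bottle at (493,289). The side view agrees. Next I measure with depth.

```bash
cat > m.py <<'E'
from h import *
def load(n):
    z=np.load(f'pics/{n}0.npz'); return z['im'],world(n,z['d']),cv2.cvtColor(z['im'],cv2.COLOR_RGB2HSV)
for n in('top','side'):
    im,W,H=load(n); x,y,z=W[...,0],W[...,1],W[...,2]; h,s,v=[H[...,i].astype(int) for i in range(3)]
    print('==',n)
    near=(x<0.66)&(x>.3)&(z>-.01)&(z<.13)&(abs(y)<.3)
    red=near&((h<6)|(h>174))&(s>170)&(v>90)
    yel=near&(h>24)&(h<34)&(s>170)
    for nm,m in(('red',red),('yel',yel)):
        p=W[m]; print(nm,len(p),np.percentile(p,[1,50,99],axis=0).round(4).tolist())
        t=p[p[:,2]>np.percentile(p[:,2],98)-.006]; 
        rc=cv2.minAreaRect((t[:,:2]*1000).astype(np.float32)); print(' top rim',len(t),t.mean(0).round(4),rc)
    wood=near&(h>10)&(h<24)&(s<150)&(v>150)&(z>.026)&(z<.042)
    p=W[wood]; print('stand',len(p),np.median(p[:,2]),cv2.minAreaRect((p[:,:2]*1000).astype(np.float32)))
    g=(h>65)&(h<95)&(s>50)
    lip=g&(z>.079)&(z<.091)&(x>.6)&(x<.85)
    p=W[lip]; q=p.copy()
    for k in range(6):
        a=np.polyfit(q[:,1],q[:,0],1); e=p[:,0]-np.polyval(a,p[:,1]); q=p[abs(e)<[.03,.02,.01,.006,.005,.004][k]]
    e=q[:,0]-np.polyval(a,q[:,1])
    print('lip',len(p),len(q),a,np.degrees(np.arctan(a[0])),'z',np.median(q[:,2]),'y',q[:,1].min(),q[:,1].max(),'e',np.percentile(e,[2,50,98]))
    # tray rims
    rim=(h>5)&(h<20)&(s>90)&(z>.112)&(z<.134)&(x>.65)
    l,lab,st,c=cv2.connectedComponentsWithStats(cv2.morphologyEx(rim.astype(np.uint8),cv2.MORPH_CLOSE,np.ones((3,3))))
    for i in range(1,l):
        if st[i,4]>300:
            p=W[(lab==i)&rim]; print('rim',st[i],np.median(p[:,2]).round(4),cv2.minAreaRect((p[:,:2]*1000).astype(np.float32)), p.min(0).round(3),p.max(0).round(3))
    bl=(v<60)&(z>.06)&(z<.16)&(abs(x-np.polyval(a,y))<.04)&(y>-.4)
    p=W[bl]; print('black',len(p),np.percentile(p,[5,50,95],axis=0).round(3).tolist())
E
python3 m.py
```

```text
== top
red 323 [[0.4376, -0.0829, 0.0158], [0.4501, -0.0526, 0.091], [0.4623, -0.0231, 0.1009]]
 top rim 160 [ 0.4546 -0.0534  0.0982] ((454.4569091796875, -53.13877868652344), (60.81232452392578, 9.989667892456055), 83.0078353881836)
yel 300 [[0.4258, -0.1622, 0.018], [0.4406, -0.1313, 0.0962], [0.4536, -0.1009, 0.1014]]
 top rim 165 [ 0.4436 -0.1312  0.0983] ((443.1116027832031, -132.25209045410156), (63.35786437988281, 10.184276580810547), 83.12974548339844)
stand 1348 0.034858432645901535 ((438.80401611328125, -151.88780212402344), (292.9035949707031, 58.631412506103516), 84.65457916259766)
lip 1058 1004 [-0.04222651  0.61487796] -2.4179641495259743 z 0.085433179611456 y -0.40693497374356874 0.3832246492495204 e [-0.00206634 -0.00014159  0.00256294]
rim [ 312    4  192  166 5749] 0.1237 ((827.5018920898438, -167.8047637939453), (292.2648620605469, 330.9161376953125), 2.4410130977630615) [ 0.675 -0.338  0.112] [0.98  0.002 0.13 ]
rim [ 113   22  182  164 5521] 0.1237 ((811.0082397460938, 214.83656311035156), (292.1682434082031, 330.7209167480469), 2.472945213317871) [0.659 0.044 0
[... 475 characters left out ...]
s=0).round(4).tolist())
                            ~~~~~~~~~~~~~^^^^^^^^^^^^^^^^^^^^
    return _quantile_unchecked(
        a, q, axis, out, overwrite_input, method, keepdims, weights)
    return _ureduce(a,
                    func=_quantile_ureduce_func,
    ...<5 lines>...
                    overwrite_input=overwrite_input,
                    method=method)
    r = func(a, **kwargs)
    result = _quantile(arr,
                       quantiles=q,
    ...<2 lines>...
                       out=out,
                       weights=wgt)
    slices_having_nans = np.isnan(arr[-1, ...])
                                  ~~~^^^^^^^^^
IndexError: index -1 is out of bounds for axis 0 with size 0
```

Top view checks out: lip line x = 0.615 − 0.0422y, z 0.0854 (expected 0.085); tray rims 0.1237 (0.123); holder rims 0.098 (0.098). Next I confirm which way the card faces, and cross-check with the side view.

```bash
sed -i "s/p=W\[m\]; print(nm/p=W[m]\n        if len(p)<20: continue\n        print(nm/" m.py; sed -i "s/s>170)$/s>120)/" m.py; python3 m.py | sed -n '/== side/,$p'
python3 - <<'E'
from h import *
a=cv2.imread('pics/top0.png')[265:325,310:430]; b=cv2.imread('pics/side0.png')[230:350,225:325]
a=cv2.resize(a,None,fx=5,fy=5,interpolation=cv2.INTER_CUBIC); b=cv2.resize(b,(200,240)); 
c=np.zeros((540,600,3),np.uint8); c[:300]=a; c[300:,:200]=b; cv2.imwrite('pics/crop1.png',c)
E
```

```text
== side
red 216 [[0.4368, -0.0861, -0.0009], [0.4558, -0.0616, 0.0951], [0.4639, 0.0895, 0.0987]]
 top rim 116 [ 0.4558 -0.0552  0.0969] ((455.95770263671875, -53.954307556152344), (64.13033294677734, 10.385541915893555), 82.8616943359375)
yel 167 [[0.4371, -0.1641, 0.0468], [0.4467, -0.1354, 0.0945], [0.4545, -0.1004, 0.0985]]
 top rim 89 [ 0.4451 -0.1335  0.097 ] ((445.0579833984375, -132.1568603515625), (63.29887771606445, 10.704236030578613), 83.4336166381836)
stand 882 0.03368743645616677 ((446.1839294433594, -92.98686218261719), (174.58363342285156, 52.15846252441406), 81.83924865722656)
lip 675 474 [-0.04317304  0.61607809] -2.4720977237541075 z 0.08437621385131747 y -0.4128926391048866 0.4061131151080477 e [-0.00153791 -0.00076023  0.00289003]
rim [ 365  130  176   79 3305] 0.1219 ((812.4720458984375, 214.44094848632812), (291.38018798828125, 338.5587463378906), 2.530142068862915) [0.661 0.04  0.112] [0.964 0.388 0.126]
rim [ 395  212  245  153 7391] 0.1225 ((829.411865234375, -166.9815673828125), (292.0310974121094, 334.4469909667969), 2.5677151679992676) [ 0.677 -0.34   0.112] [0.979 0.006 0.127]
black 1050 [[0.612, -0.395, 0.061], [0.625, -0.192, 0.078], [0.632, 0.074, 0.14]]
```

View pics/crop1.png

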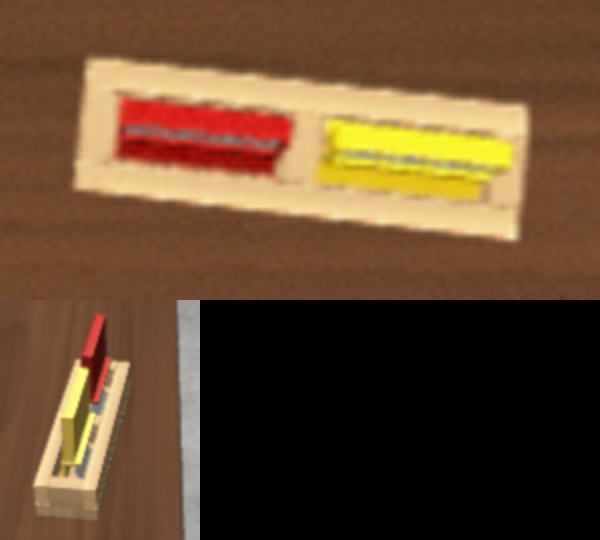

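Run:
```python
from h import *
z=np.load('pics/top0.npz'); W=world('top',z['d'])
for u in (345,355,385): 
    print('top col',u); 
    for v in range(282,304): print(v,z['im'][v,u],(W[v,u]*1000).round().astype(int))
z=np.load('pics/side0.npz'); W=world('side',z['d']); im=z['im']
for v in (278,283): 
    print('side row',v)
    for u in range(258,292): print(u,im[v,u],(W[v,u]*1000).round().astype(int))
```

```text
top col 345
282 [241 210 148] [470 -45  35]
283 [240 208 146] [468 -45  36]
284 [207 162 110] [466 -45  36]
285 [191 124  85] [465 -46  14]
286 [209  53  40] [460 -43 100]
287 [216  34  25] [458 -43  99]
288 [215  30  22] [456 -43  98]
289 [218  36  31] [454 -43 100]
290 [211  49  45] [453 -43  96]
291 [153  77  72] [451 -43  90]
292 [161  92  89] [450 -44  67]
293 [190  44  41] [448 -44  49]
294 [128  20  13] [446 -44  36]
295 [147  11  10] [445 -45  24]
296 [154  19  12] [443 -45  19]
297 [167  62  40] [441 -45  18]
298 [213 145 103] [439 -45  12]
299 [229 198 142] [437 -44  36]
300 [230 195 136] [435 -44  35]
301 [235 200 141] [433 -44  34]
302 [237 204 145] [431 -44  36]
303 [243 212 152] [429 -44  36]
top col 355
282 [237 205 144] [469 -65  38]
283 [240 210 147] [467 -65  35]
284 [242 212 149] [465 -65  37]
285 [222 182 124] [463 -65  35]
286 [181 125  89] [462 -66  11]
287 [196  49  34] [458 -61  97]
288 [214  34  27] [456 -61  99]
289 [217  39  29] [454 -61 100]
290 [219  36  32] [452 -61  98]
291 [211  59  57] [450 -61  97]
292 [156 107 104] [449 -61  92]
293 [158 108 104] [4
[... 2633 characters left out ...]
 -107   61]
270 [162 147 119] [447 -48  12]
271 [124 126 119] [452 -72  31]
272 [116 121 115] [453 -66  27]
273 [115 119 115] [455 -66  27]
274 [117 121 115] [456 -62  23]
275 [126 130 125] [457 -55  17]
276 [156 154 142] [459 -55  17]
277 [218 190 155] [461 -53  16]
278 [249 227 174] [464 -75  34]
279 [245 220 164] [466 -76  35]
280 [240 213 158] [468 -76  35]
281 [237 207 155] [470 -76  34]
282 [236 204 153] [471 -74  33]
283 [216 180 134] [473 -77  35]
284 [116  94  69] [475 -75  33]
285 [91 73 53] [476 -64  24]
286 [97 79 58] [478 -58  19]
287 [100  81  59] [479 -49  11]
288 [92 70 50] [480 -37   2]
289 [94 64 43] [482 -34  -1]
290 [95 63 44] [484 -35   0]
291 [100  68  47] [486 -38   2]
```

Card side confirmed: apron flare at −x (x≈0.440, z≈0.018) and steel tongue at +x. The red grip is at about (0.455, −0.0535, 0.0735), yaw −7.1°. Bay_red is about (0.607, 0.206), lip yaw +2.4°. Moving now.

Call:
{"api": "apply_moves", "payload": {
  "motion": [
    [[0.012, -0.037, 0], [0, 0, -4.5]],
    [[0.024, -0.074, 0], [0, 0, -9]],
    [[0.036, -0.111, 0], [0, 0, -13.5]],
    [[0.048, -0.148, 0], [0, 0, -18]],
    [[0.06, -0.185, 0], [0, 0, -22.5]],
    [[0.072, -0.222, 0], [0, 0, -27]],
    [[0.084, -0.259, 0], [0, 0, -31.5]],
    [[0.097, -0.297, 0], [0, 0, -35.6]]
  ],
  "hand": 1
}}

```text
time_s: 0.9
tcp_pos: [0.3577, 0.2418, 0.2353]
tool_rot: [0.969, 0.246, -0.0, 0.0]
ft_force: [0.7, 0.3, -0.4]
finger_gap: 1.001
```

Call:
{"api": "apply_moves", "payload": {
  "motion": [
    [[0.012, -0.037, 0], [0, 0, -4.5]],
    [[0.024, -0.074, 0], [0, 0, -9]],
    [[0.036, -0.111, 0], [0, 0, -13.5]],
    [[0.048, -0.148, 0], [0, 0, -18]],
    [[0.06, -0.185, 0], [0, 0, -22.5]],
    [[0.072, -0.222, 0], [0, 0, -27]],
    [[0.084, -0.259, -0.02], [0, 0, -31.5]],
    [[0.0975, -0.2965, -0.04], [0, 0, -35.7]]
  ]
}}

```text
time_s: 1.7
tcp_pos: [0.4559, -0.0549, 0.1956]
tool_rot: [0.998, -0.063, 0.001, 0.0]
ft_force: [0.6, 0.7, 0.1]
finger_gap: 0.998
```

Run:
```python
from h import *
from scipy.spatial.transform import Rotation as Ro
o=r.observe(); R=Ro.from_quat(o['tool_rot']).as_matrix(); print(o['time_s'],o['tcp_pos'].round(4),R.round(4).tolist(),np.degrees(np.arctan2(R[1,0],R[0,0])),o['ft_force'])
im,d=snap('wrist','w1'); c=r.get_calibration('wrist'); T=np.array(c['tool_from_camera']); f=240/np.tan(np.radians(c['vertical_fov']/2)); print(T.round(4).tolist(),f,c['cx'],c['cy'])
v,u=np.mgrid[:480,:640]; dx,dy=u-c['cx'],v-c['cy']; rr=np.hypot(dx,dy)+1e-9; th=rr/f
ray=np.stack([np.tan(th)*dx/rr,np.tan(th)*dy/rr,np.ones_like(th)],-1)*d[...,None]
W=(ray@T[:3,:3].T+T[:3,3])@R.T+o['tcp_pos']
H=cv2.cvtColor(im,cv2.COLOR_RGB2HSV).astype(int)
m=((H[...,0]<6)|(H[...,0]>174))&(H[...,1]>170)&(H[...,2]>90)&(d>0)&(W[...,2]>.09)&(W[...,2]<.106)&(W[...,0]<.55)
p=W[m]; print(len(p),np.median(p,0),cv2.minAreaRect((p[:,:2]*1000).astype(np.float32)))
```

```text
1.7 [ 0.4559 -0.0549  0.1956] [[0.992, -0.1265, 0.0017], [-0.1265, -0.992, -0.0003], [0.0017, 0.0001, -1.0]] -7.2652220886139185 [0.63871237 0.66772012 0.09599561]
[[1.0, 0.0002, 0.0002, -0.0002], [-0.0003, 0.9652, 0.2615, -0.0709], [-0.0001, -0.2615, 0.9652, -0.1491], [0.0, 0.0, 0.0, 1.0]] 371.64829954431775 320.1606677940526 238.68935929223568
1119 [ 0.45497357 -0.05134325  0.09742155] ((454.2143859863281, -53.27234649658203), (63.01266098022461, 9.973191261291504), 81.70274353027344)
```

View pics/w1.png

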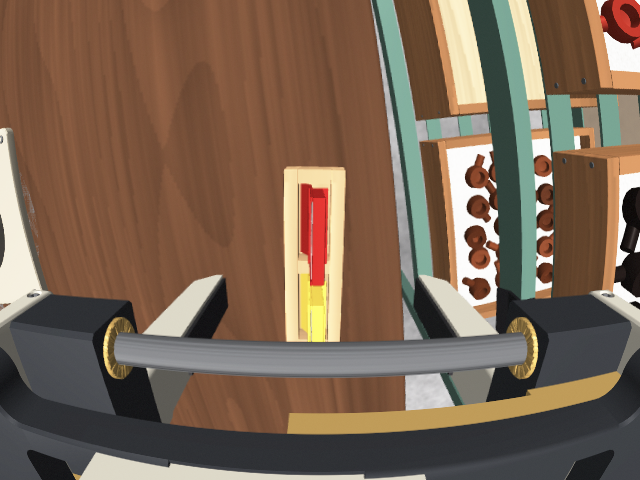

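The wrist view shows the red holder at (315,235) with the yellow one behind it, the fingers straddling the stand and clear. It measures (0.4542, −0.0533), yaw −8.3°, agreeing within 1 mm and 1.3°. Descending.

Call:
{"api": "apply_moves", "payload": {
  "motion": [
    [[-0.001, 0.001, -0.02], [0, 0, -0.3]],
    [[-0.001, 0.001, -0.04], [0, 0, -0.3]],
    [[-0.001, 0.001, -0.06], [0, 0, -0.3]],
    [[-0.001, 0.001, -0.08], [0, 0, -0.3]],
    [[-0.001, 0.001, -0.1], [0, 0, -0.3]],
    [[-0.001, 0.001, -0.115], [0, 0, -0.3]],
    [[-0.001, 0.001, -0.124], [0, 0, -0.3]],
    [[-0.001, 0.001, -0.124], [0, 0, -0.3]]
  ]
}}

```text
time_s: 2.55
tcp_pos: [0.4531, -0.0519, 0.0701]
tool_rot: [0.998, -0.064, -0.002, -0.0]
ft_force: [-0.6, 0.8, 0.7]
finger_gap: 1.001
```

Call:
{"api": "apply_moves", "payload": {
  "motion": [
    [[0, 0, 0], [0, 0, 0]],
    [[0, 0, 0], [0, 0, 0]],
    [[0, 0, 0], [0, 0, 0]],
    [[0, 0, 0], [0, 0, 0]],
    [[0, 0, 0], [0, 0, 0]],
    [[0, 0, 0], [0, 0, 0]],
    [[0, 0, 0], [0, 0, 0]],
    [[0, 0, 0], [0, 0, 0]]
  ],
  "hand": -1
}}

```text
time_s: 3.35
tcp_pos: [0.4543, -0.0522, 0.0716]
tool_rot: [0.998, -0.064, 0.0, -0.0]
ft_force: [-0.1, 0.6, 0.2]
finger_gap: 0.365
```

Call:
{"api": "apply_moves", "payload": {
  "motion": [
    [[0, 0, 0], [0, 0, 0]],
    [[0, 0, 0], [0, 0, 0]],
    [[0, 0, 0], [0, 0, 0]],
    [[0, 0, 0], [0, 0, 0]],
    [[0, 0, 0], [0, 0, 0]],
    [[0, 0, 0], [0, 0, 0]],
    [[0, 0, 0], [0, 0, 0]],
    [[0, 0, 0], [0, 0, 0]]
  ]
}}

```text
time_s: 4.15
tcp_pos: [0.4544, -0.0522, 0.0718]
tool_rot: [0.998, -0.064, 0.0, -0.0]
ft_force: [-1.3, 0.8, 3.7]
finger_gap: 0.093
```

Call:
{"api": "apply_moves", "payload": {
  "motion": [
    [[0, 0, 0.006], [0, 0, 0]],
    [[0, 0, 0.015], [0, 0, 0]],
    [[0, 0, 0.03], [0, 0, 0]],
    [[0, 0, 0.05], [0, 0, 0]],
    [[0, 0, 0.075], [0, 0, 0]],
    [[0, 0, 0.1], [0, 0, 0]],
    [[0, 0, 0.13], [0, 0, 0]],
    [[0, 0, 0.13], [0, 0, 0]]
  ]
}}

```text
time_s: 4.95
tcp_pos: [0.457, -0.0528, 0.2071]
tool_rot: [0.998, -0.064, 0.004, 0.001]
ft_force: [0.4, -0.5, -0.5]
finger_gap: 0.093
```

Run:
```python
from h import *
from scipy.spatial.transform import Rotation as Ro
o=r.observe(); R=Ro.from_quat(o['tool_rot']).as_matrix(); print(o['time_s'],o['tcp_pos'].round(4),np.degrees(np.arctan2(R[1,0],R[0,0])),o['ft_force'].round(1),o['finger_gap'])
a,_=snap('side','s2'); w,_=snap('wrist','w2')
c=np.vstack([cv2.resize(a[80:340,180:440],(520,520))]); cv2.imwrite('pics/s2c.png',np.hstack([c,np.vstack([w[140:400,220:420][:,:],np.zeros((260,200,3),np.uint8)])])[:,:,::-1])
```

```text
4.95 [ 0.457  -0.0528  0.2071] -7.3720750775779775 [ 0.4 -0.5 -0.5] 0.09308016646784052
```

View pics/s2c.png

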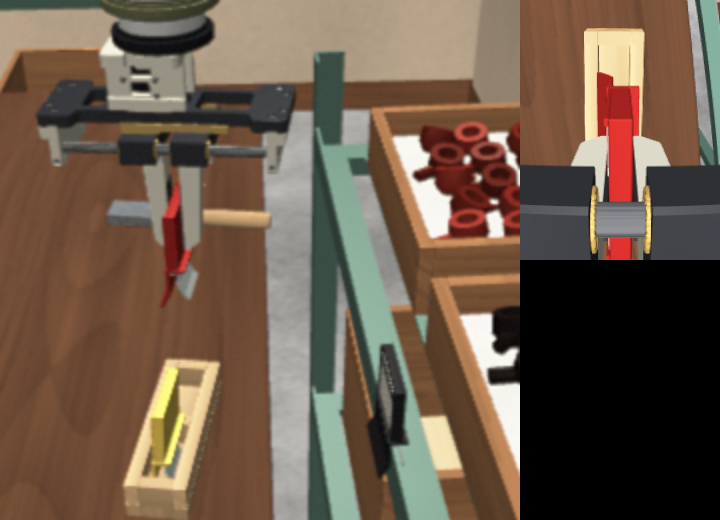

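The holder is held upright in the fingers and lifted clear, the yellow one is still in the stand, and the black one is on the lip. Carrying it over to hover above the lip.

Call:
{"api": "apply_moves", "payload": {
  "motion": [
    [[0.01, 0.018, 0], [0, 0, 0.5]],
    [[0.03, 0.05, 0], [0, 0, 2]],
    [[0.054, 0.092, 0], [0, 0, 3.5]],
    [[0.08, 0.136, 0], [0, 0, 5.2]],
    [[0.105, 0.178, 0], [0, 0, 7]],
    [[0.128, 0.218, 0], [0, 0, 8.5]],
    [[0.144, 0.246, 0], [0, 0, 9.8]],
    [[0.1515, 0.258, 0], [0, 0, 9.8]]
  ]
}}

```text
time_s: 5.85
tcp_pos: [0.6054, 0.2086, 0.1989]
tool_rot: [1.0, 0.023, -0.002, 0.0]
ft_force: [0.9, -0.8, -0.9]
finger_gap: 0.097
```

Call:
{"api": "apply_moves", "payload": {
  "motion": [
    [[0, 0, -0.01], [0, 0, 0]],
    [[0, 0, -0.02], [0, 0, 0]],
    [[0, 0, -0.03], [0, 0, 0]],
    [[0, 0, -0.036], [0, 0, 0]],
    [[0, 0, -0.036], [0, 0, 0]],
    [[0, 0, -0.036], [0, 0, 0]],
    [[0, 0, -0.036], [0, 0, 0]],
    [[0, 0, -0.036], [0, 0, 0]]
  ]
}}

```text
time_s: 6.65
tcp_pos: [0.6063, 0.2058, 0.1665]
tool_rot: [1.0, 0.021, 0.001, -0.0]
ft_force: [0.9, 0.3, -1.7]
finger_gap: 0.095
```

```bash
cat > n.py <<'E'
from h import *
import sys
from scipy.spatial.transform import Rotation as Ro
k=sys.argv[1]
o=r.observe(); R=Ro.from_quat(o['tool_rot']).as_matrix(); print(o['time_s'],o['tcp_pos'].round(4),np.degrees(np.arctan2(R[1,0],R[0,0])),R[:,2].round(4),o['ft_force'].round(1),o['finger_gap'])
im,d=snap('wrist','w'+k); c=r.get_calibration('wrist'); T=np.array(c['tool_from_camera']); f=240/np.tan(np.radians(c['vertical_fov']/2))
v,u=np.mgrid[:480,:640]; dx,dy=u-c['cx'],v-c['cy']; rr=np.hypot(dx,dy)+1e-9; th=rr/f
ray=np.stack([np.tan(th)*dx/rr,np.tan(th)*dy/rr,np.ones_like(th)],-1)*d[...,None]
W=(ray@T[:3,:3].T+T[:3,3])@R.T+o['tcp_pos']
def ana(n,im,W):
    H=cv2.cvtColor(im,cv2.COLOR_RGB2HSV).astype(int); h,s,vv=H[...,0],H[...,1],H[...,2]; x,y,z=W[...,0],W[...,1],W[...,2]
    lip=(h>65)&(h<95)&(s>50)&(z>.080)&(z<.090)&(abs(x-.607)<.03)&(abs(y)<.39)
    p=W[lip]; q=p
    for t in(.015,.008,.005,.004,.004):
        if len(q)<20: break
        a=np.polyfit(q[:,1],q[:,0],1); e=p[:,0]-np.polyval(a,p[:,1]); q=p[abs(e)<t]
    if len(q)>20:
        e=q[:,0]-np.polyval(a,q[:,1]); print(n,'lip',len(q),a.round(4),'x@.206',np.polyval(a,.206).round(4),'e',np.percentile(e,[2,98]).round(4),'z',np.median(q[:,2]).round(4),'y',q[:,1].min(),q[:,1].max())
    m=((h<6)|(h>174))&(s>170)&(vv>70)&(abs(x-.607)<.04)&(abs(y-.206)<.05)&(z>.05)
    p=W[m]; print(n,'red',len(p)); 
    if len(p)<20: return
    zt=np.percentile(p[:,2],97); t=p[p[:,2]>zt-.006]; print(' rim z',zt.round(4),cv2.minAreaRect((t[:,:2]*1000).astype(np.float32)),' low',np.percentile(p,1,axis=0).round(4),np.percentile(p,99,axis=0).round(4))
ana('wrist',im,W)
for n in('top','side'):
    im,d=snap(n,n+k); ana(n,im,world(n,d))
E
python3 n.py 3
python3 -c "
import cv2,numpy as np
a=cv2.imread('pics/side3.png')[40:260,230:500];b=cv2.imread('pics/w3.png')[100:420,160:560]
cv2.imwrite('pics/c3.png',np.vstack([cv2.resize(a,(400,326)),cv2.resize(b,(400,270))]))"
```

```text
6.65 [0.6063 0.2058 0.1665] 2.4193172791916076 [ 1.3e-03  3.0e-04 -1.0e+00] [ 0.9  0.3 -1.7] 0.09536832866035469
wrist lip 1440 [-0.0446  0.616 ] x@.206 0.6068 e [-0.002   0.0017] z 0.0851 y 0.07012119002458836 0.3686934568713589
wrist red 4242
 rim z 0.1934 ((619.8402099609375, 205.04940795898438), (39.41143798828125, 64.59589385986328), 2.6139214038848877)  low [0.5925 0.174  0.1094] [0.6135 0.2365 0.1938]
top lip 818 [-0.0428  0.6149] x@.206 0.606 e [-0.0021  0.0026] z 0.0857 y -0.38999457069596427 0.3899385952308445
top red 172
 rim z 0.1943 ((591.9418334960938, 174.58551025390625), (37.02503967285156, 7.770351409912109), 6.236236572265625)  low [0.5927 0.172  0.108 ] [0.6118 0.2047 0.195 ]
side lip 325 [-0.0439  0.6158] x@.206 0.6068 e [-0.0013  0.0028] z 0.0844 y -0.38835748651608387 0.33503773023019157
side red 219
 rim z 0.1931 ((606.9463500976562, 203.4718017578125), (64.53944396972656, 7.322889804840088), 89.04045867919922)  low [0.594  0.1701 0.1078] [0.6112 0.2355 0.1938]
```

View pics/c3.png

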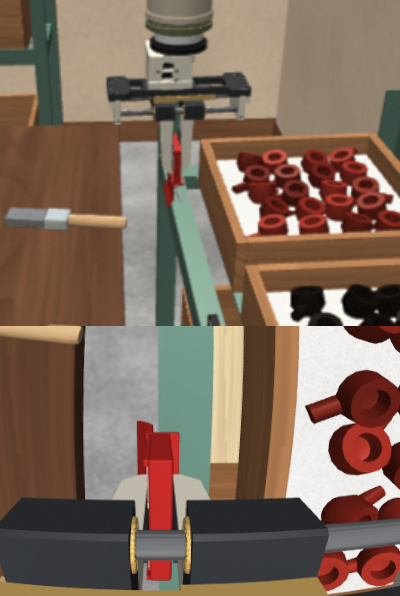

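The side and wrist views show the holder upright over the lip, card to the bench. Its seat x is 0.6068 against lip centre 0.6065, y is 0.206, and the feet are about 22 mm above the lip. Descending in steps.

Call:
{"api": "apply_moves", "payload": {
  "motion": [
    [[0, 0, -0.006], [0, 0, 0]],
    [[0, 0, -0.012], [0, 0, 0]],
    [[0, 0, -0.017], [0, 0, 0]],
    [[0, 0, -0.021], [0, 0, 0]],
    [[0, 0, -0.024], [0, 0, 0]],
    [[0, 0, -0.026], [0, 0, 0]],
    [[0, 0, -0.028], [0, 0, 0]],
    [[0, 0, -0.028], [0, 0, 0]]
  ]
}}

```text
time_s: 7.6
tcp_pos: [0.606, 0.2058, 0.1376]
tool_rot: [1.0, 0.021, 0.0, -0.0]
ft_force: [1.5, 0.3, -1.2]
finger_gap: 0.099
```

Call:
{"api": "apply_moves", "payload": {
  "motion": [
    [[0, 0, -0.002], [0, 0, 0]],
    [[0, 0, -0.004], [0, 0, 0]],
    [[0, 0, -0.006], [0, 0, 0]],
    [[0, 0, -0.008], [0, 0, 0]],
    [[0, 0, -0.01], [0, 0, 0]],
    [[0, 0, -0.012], [0, 0, 0]],
    [[0, 0, -0.014], [0, 0, 0]],
    [[0, 0, -0.014], [0, 0, 0]]
  ]
}}

```text
time_s: 8.4
tcp_pos: [0.6055, 0.2057, 0.1229]
tool_rot: [1.0, 0.021, -0.0, 0.0]
ft_force: [2.6, -0.0, -1.7]
finger_gap: 0.096
```

Call:
{"api": "apply_moves", "payload": {
  "motion": [
    [[0, 0, -0.002], [0, 0, 0]],
    [[0, 0, -0.004], [0, 0, 0]],
    [[0, 0, -0.006], [0, 0, 0]],
    [[0, 0, -0.007], [0, 0, 0]],
    [[0, 0, -0.008], [0, 0, 0]],
    [[0, 0, -0.009], [0, 0, 0]],
    [[0, 0, -0.01], [0, 0, 0]],
    [[0, 0, -0.01], [0, 0, 0]]
  ]
}}

```text
time_s: 9.2
tcp_pos: [0.6057, 0.2058, 0.1134]
tool_rot: [1.0, 0.021, -0.0, 0.0]
ft_force: [2.3, 0.0, -1.4]
finger_gap: 0.092
```

```bash
python3 n.py 4
python3 -c "
import cv2,numpy as np
a=cv2.imread('pics/side4.png')[90:240,310:430];b=cv2.imread('pics/w4.png')[100:420,160:560]
cv2.imwrite('pics/c4.png',np.hstack([cv2.resize(a,(400,500)),cv2.resize(b,(400,500))]))"
```

```text
9.2 [0.6057 0.2058 0.1134] 2.4266671226066285 [-3.e-04 -0.e+00 -1.e+00] [ 2.3  0.  -1.4] 0.09159558407676571
wrist lip 1850 [-0.0439  0.6155] x@.206 0.6065 e [-0.0017  0.0017] z 0.0851 y 0.11626820141094679 0.3473865942021059
wrist red 4228
 rim z 0.1403 ((604.7930908203125, 204.3138885498047), (10.654443740844727, 64.91058349609375), 2.887099027633667)  low [0.5919 0.174  0.0561] [0.6127 0.2365 0.1407]
top lip 820 [-0.0429  0.6149] x@.206 0.606 e [-0.002   0.0025] z 0.0856 y -0.3888344672245502 0.38829128024013215
top red 143
 rim z 0.1425 ((602.170166015625, 174.3527069091797), (17.100339889526367, 6.9013166427612305), 20.87192153930664)  low [0.5927 0.1692 0.0555] [0.611  0.1995 0.1873]
side lip 275 [-0.0454  0.6153] x@.206 0.606 e [-0.0015  0.003 ] z 0.0843 y -0.3899855821745086 0.17010249709157177
side red 212
 rim z 0.1399 ((606.4066162109375, 198.59915161132812), (58.96898651123047, 7.02161979675293), 89.31036376953125)  low [0.5935 0.1694 0.0565] [0.6126 0.2327 0.1406]
```

View pics/c4.png

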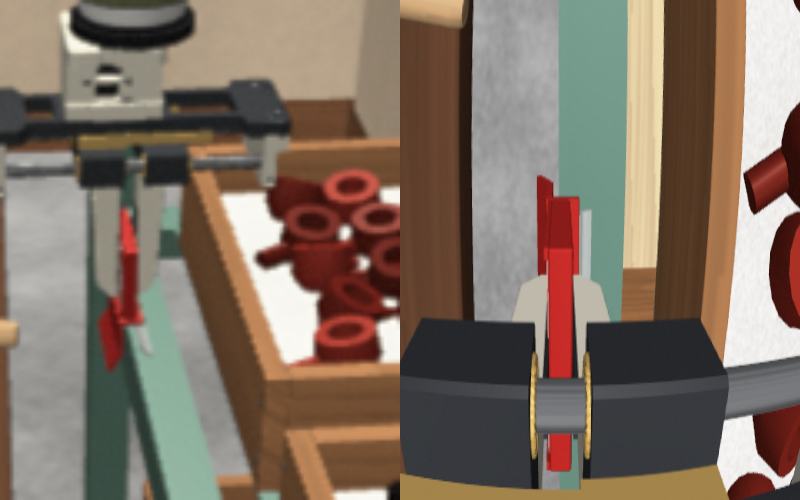

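The holder is on the lip: apron in front, steel tongue visible behind, upright, with the pad about 1 mm above the top. Pressing gently now.

Call:
{"api": "apply_moves", "payload": {
  "motion": [
    [[0, 0, -0.0005], [0, 0, 0]],
    [[0, 0, -0.001], [0, 0, 0]],
    [[0, 0, -0.0015], [0, 0, 0]],
    [[0, 0, -0.002], [0, 0, 0]],
    [[0, 0, -0.002], [0, 0, 0]],
    [[0, 0, -0.002], [0, 0, 0]]
  ]
}}

```text
time_s: 9.95
tcp_pos: [0.6059, 0.2059, 0.113]
tool_rot: [1.0, 0.021, 0.0, -0.0]
ft_force: [-2.7, -2.0, 9.4]
finger_gap: 0.097
```

Call:
{"api": "apply_moves", "payload": {
  "motion": [
    [[0, 0, -0.0005], [0, 0, 0]],
    [[0, 0, -0.001], [0, 0, 0]],
    [[0, 0, -0.001], [0, 0, 0]],
    [[0, 0, -0.001], [0, 0, 0]],
    [[0, 0, -0.001], [0, 0, 0]],
    [[0, 0, -0.001], [0, 0, 0]],
    [[0, 0, -0.001], [0, 0, 0]],
    [[0, 0, -0.001], [0, 0, 0]]
  ]
}}

```text
time_s: 10.75
tcp_pos: [0.606, 0.2059, 0.113]
tool_rot: [1.0, 0.021, 0.0, -0.0]
ft_force: [-5.9, -1.7, 15.1]
finger_gap: 0.096
```

```bash
python3 n.py 5
python3 - <<'E'
from h import *
exec(open('m.py').read().split("for n in('top'")[0])
for k in '05':
    z=np.load(f'pics/top{k}.npz'); W=world('top',z['d']); H=cv2.cvtColor(z['im'],cv2.COLOR_RGB2HSV).astype(int)
    y=W[(H[...,0]>24)&(H[...,0]<34)&(H[...,1]>170)&(abs(W[...,2]-.098)<.006)]
    b=W[(H[...,2]<60)&(abs(W[...,0]-.62)<.03)&(abs(W[...,1]+.15)<.06)&(abs(W[...,2]-.139)<.008)]
    c=W[(W[...,2]>.09)&(W[...,2]<.12)&(abs(W[...,0]-.46)<.06)&(abs(W[...,1]+.33)<.08)]
    br=W[(W[...,2]>.008)&(W[...,2]<.05)&(W[...,0]<.58)&(W[...,0]>.3)&(W[...,1]>.2)&(W[...,1]<.4)&(H[...,1]<130)]
    for q in(y,b,c,br): print(len(q),q.mean(0).round(4) if len(q) else None)
E
```

```text
10.75 [0.606  0.2059 0.113 ] 2.433897237021977 [ 7.e-04  0.e+00 -1.e+00] [-5.9 -1.7 15.1] 0.0958784346962427
wrist lip 1805 [-0.0435  0.6156] x@.206 0.6066 e [-0.0018  0.0018] z 0.0851 y 0.11698676837705894 0.3475915562901406
wrist red 4227
 rim z 0.14 ((605.06005859375, 204.6188507080078), (10.660107612609863, 64.44149780273438), 2.8367490768432617)  low [0.5922 0.1741 0.0557] [0.613  0.2365 0.1404]
top lip 816 [-0.0429  0.6149] x@.206 0.6061 e [-0.0021  0.0025] z 0.0856 y -0.3894737404592593 0.3880122879578854
top red 142
 rim z 0.1421 ((601.9600219726562, 174.15005493164062), (16.49932289123535, 6.129104137420654), 26.156482696533203)  low [0.5929 0.1691 0.0537] [0.611  0.1991 0.1875]
side lip 278 [-0.0451  0.6154] x@.206 0.6061 e [-0.0014  0.0029] z 0.0845 y -0.38908686738884884 0.17834396577207337
side red 213
 rim z 0.1396 ((607.9801635742188, 198.33212280273438), (55.95323181152344, 6.31734037399292), 86.013671875)  low [0.5934 0.1699 0.0549] [0.6127 0.2326 0.1402]
171 [ 0.4482 -0.1318  0.0983]
168 [ 0.6229 -0.1592  0.1396]
196 [ 0.4482 -0.3237  0.1078]
1571 [0.4197 0.3166 0.0186]
175 [ 0.4471 -0.132   0.0983]
163 [ 0.623  -0.159   0.1396]
202 [ 0.4484 -0.3233  0.1078]
296 [0.503  0.304  0.0187]
```

```bash
python3 -c "
from workcell import r
o=r.observe(); print(o['time_s'],o['tcp_pos'],o['ft_force'],o['finger_gap'])
print(r.hand_in())"
```

```text
10.9 [0.60598557 0.20588698 0.11300097] [-6.45970737 -2.33680896 16.02782743] 0.09622428347754595
the job is handed in; nothing more can be done
None
```

I lifted the red label holder out of the stand and pushed it onto the green lip, about 1 mm from the middle of the red-bowl tray. I handed in at 10.9 s with it still gripped and pressed down; no verdict is reported.

**Fit:** The last pictures and poses show the holder upright, with the apron in front of the lip and the steel tongue behind it. The mouth's middle is at z ≈ 0.0855 m, within 1 mm of the lip's measured top and centre line. The downward push reads about 16 N and the arm stopped going down, so I take the pad to be seated.

**Left alone:** The yellow holder, black holder and bottle all measured within about 1 mm of their start positions.

**Less certain:**
- **Brush:** it was partly hidden by the arm in the last top view, so I could not re-measure it; the arm never went down near it.
- **Camera agreement:** the views differed by up to 1.5 mm on the lip's position and about 1° on the holder's angle in the stand, within the play allowed.
- **Tongue:** its bend was not measured directly. I saw it behind the lip just before the final press, and no clear riding-over force showed at the readings I had.
- **Sideways force:** the press leaves about 6 N toward the bench at the wrist.

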